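# Rehang a lift-off cabinet door

### The arm

A 7-joint arm with a two-finger parallel gripper is mounted at the origin on a cart in front of the work surface, level with it; the furniture and walls round the work are solid. World frame = base frame: x ahead of the robot, y to its left, z up, the work surface at z = 0. Lengths are in m, angles in rad, forces in N, time in s.
With the tool pointing down it reaches from about 0.4 to 0.85 m from the base axis. Payload 10.4 kg.
Tool frame: the origin (TCP) lies between the finger pads; the fingertips stand manip.finger_overhang ahead of it and the grasp point (between the pads) lies 11 mm behind it (manip.finger_overhang is the distance from the TCP to the fingertips, in m); x points along the fingers, z is the direction in which the jaws open and shut, and the axes are right-handed (so a half turn about x gives the same grasp; the last joint's range is limited). The gripper opens to 85 mm and grips with 20 to 120 N. Pads are 22 mm wide; open, the fingers measure 114 mm over their backs; the gripper's body (76 mm by 85 mm) begins 54 mm behind the grasp point. The pads swing forward as they close: fully open they stand 13 mm farther back than shut.
Start: joints at [1.255, 0.332, -0.065, 1.46, 0.022, 1.35, -0.088], TCP at [0.18, -0.598, 0.239] pointing down, gripper open.
Joint ranges: [-2.6, 2.6], [-0.5, 2.12], [-1.47, 1.34], [0.16, 2.42], [-1.27, 4.41], [0.06, 2.06], [-2.6, 2.6]. Speed limits (rad/s): [2.22, 2.22, 2.79, 2.79, 3.14, 3.14, 3.14].

### API

Orientations are given as a unit quaternion [x, y, z, w].
In Python, from workcell import get_obs, camera, workorder, manip gives the robot as it stands. The module is installed in compiled form; this text tells all that it offers.
- The arm moves only by the tool play_rows, never from a script. Its argument "increments" is text: rows parted by semicolons, each of 4 numbers parted by spaces: the shift along the tool's x, y, z in m, then the turn about the tool's x in rad. A call has 1 to 20 rows; each row shifts and turns the pose as measured when the row begins, along the tool's axes as they then stand; what a row does not reach is not made up. A row lasts 1/10 s, in which the tool goes at most 50 mm and 8.59 degrees, less where a joint would pass 70% of its speed; a pose out of reach is approached as far as the arm can. A call is refused whole if a number of a shift passes 0.05 or a number of a turn 0.15, either way. A call with a gripper value outside its range is refused whole. "hand" is the gripper command: -1 is fully open, 1 is shut, values between are in proportion, set as the call begins (left out, the last holds). The fingers move at their own pace and stop on an object; "squeeze" is the grip in N (left out, the last holds). Time passes only in rows, so rows that do not move let the fingers close. It gives the time, the measured TCP pose, the force and the opening at its end, in the units of the state.
- get_obs(): the state, without advancing time (a new reading comes with each control period).
- camera(name): name is "side" or "top" or "wrist"; returns a dict with "img" (400x640x3 uint8, blue, green, red), "fov_y" (degrees; the focal length in pixels is half the picture's height over the tangent of half this angle, whatever the lens; pixels are square), "cx", "cy" (the principal point, pixels), "R" (3x3) and "t" (3): a world point X has camera coordinates R X + t; the wrist camera has in their place "tool_from_camera" (4x4, takes a point from camera to tool coordinates, whose origin is the TCP and whose axes are the tool frame's). Camera axes: x right, y down, z forward; pixel columns grow to the right and rows downward; lengths in m; the calibration is good to about 2 mm. A picture is of the moment at which its call begins: read the wrist's pose just before it. There is no depth.
- workorder.hand_in(): hands the job in, once; it reports no verdict.
The state is a dict: "clock": time; "joint_pos": joint angles; "joint_velocities": joint speeds; "tau": joint torques, N m; "position": TCP position; "ee_rot": TCP orientation; "ft_force": force on the tool from outside, world axes, zero at the start; "torque": the same for the moment, N m; "grip_width": opening from 0.0 (shut) to 1.0 (fully open).
Only numpy, scipy, OpenCV 4.12 (cv2) and the standard library are available. Lean on these libraries where they do the work, as an engineer would, in place of code of your own. Each camera call takes 0.05 s, during which the arm holds its last target.

### The job

Take the grey door out of its wooden stand and hang it, standing well open, on the small steel cabinet so that both sockets drop fully home over the two upright hinge pins; the pins' plate has shifted sideways, so feel for where they really are. Let go of it there, then swing it shut against the black seal. Work gently (never more than about 2.5 kg of push between door and cabinet), keep the door upright, and leave the pot, tape roll and screwdriver where they are.

Things in the scene. Friction and masses are not known exactly. Their poses are not given: they have to be found in the camera images.
- door: Loose grey sheet-metal door, 0.16 to 0.26 kg. Leaf 12 mm thick (x), 170 wide (y), 120 high (z). Origin: middle of the leaf's underside. -x: outer face, with a black knob 22 mm proud at y -62, z 60 mm; +y: towards the hinge edge. Centre of mass about 60 mm up, within 12 mm of the leaf's middle. Hung, its underside is 35 mm and its top 155 mm above the bench; the hinge turns easily and the door stays where left; let go, it sags about 1.5 degrees.
- door_top (a point): Middle of the leaf's plain top edge, at door (0, 0, 120) mm; can be gripped here across the 12 mm thickness.
- socket_low (a point): Centre of the open lower mouth of the door's lower hinge socket, at door (0, 99, 6) mm. The socket is an upright round steel barrel 24 mm long, 19 mm outside and 10 mm inside diameter, open at both ends.
- socket_high (a point): The same for the door's upper socket, an equal barrel on the same axis, at door (0, 99, 90) mm.
- stand: Fixed wooden stand in whose slot the door stands upright at the start (same yaw, within 8 mm of its middle), underside 15 mm above the bench. Slot 16 mm wide; its sides reach 40 mm above the bench, so lift the door at least 30 mm. Origin: middle of its underside; y along the slot; 90 x 170 mm.
- cabinet: Grey open-fronted steel cabinet, fixed on the bench, 100 mm deep (x), 230 wide (y), 150 high. Origin: middle of its underside. Front face at x -50 mm, facing -x; hinge side +y. Shut, the door's axes are parallel to the cabinet's and its outer face looks to -x. Open 90 degrees, its hinge edge (door +y) points along the cabinet's +x and its outer face along the cabinet's +y.
- seal (a point): Centre of the front of the black rubber sealing frame round the cabinet's opening, at cabinet (-60.5, -11, 94) mm: 124 mm wide, 104 high, 10.5 mm proud of the front. The shut leaf touches or almost touches it, its mid-plane in the plane of the hinge axis (cabinet x -67 mm). No latch. A wall shelf overhangs the cabinet, from x 0.58 m in the room, 0.65 m above the bench.
- hinge_low (a point): On the cabinet at (-67, 68, 41) mm, at the inner end of the slots of the pin plate: not a pin. The plate is screwed tight so that the lower pin's foot stands 4 to 36 mm from here along the cabinet's +y, same x and z; how far is not measured. Pin: upright brass rod 8 mm thick, 20 mm tall, last 2 mm tapering to 6.6. Home = socket mouth at this height, on the pin's 18 mm wide, 8 mm thick shoulder.
- hinge_high (a point): The same for the upper pin, at cabinet (-67, 68, 125) mm: equal pin exactly above the lower one, same distance along +y. The plate's face (plate 26 mm wide) lies 14 mm behind the pins' axis, the cabinet's face 17 mm; to either side of the pins there is nothing.
- grease_pot: White pot with blue lid, 58 mm across, 73 mm high; a bystander. Origin: middle of its underside.
- tape_roll: Blue roll of tape lying flat, 82 mm across, 46 mm high; a bystander. Origin: middle of its underside.
- screwdriver_yellow: Yellow-handled screwdriver lying on the bench, 167 mm long, 22 mm high; a bystander. Origin: below its middle.

How it is judged:
By the outcome, as a careful person would: the job done as asked, in the order asked, and still so for the second after the job is handed in, with the robot touching nothing.
It also fails if it takes over 64 s, if anything falls off the work surface, if the arm or the gripper's body presses on something with over 40 N, if the wrist force passes 120 N, or if a joint passes its speed limit or range.

## Working session

There is one attempt and no reset: what is moved stays moved. The work goes in short steps, Python scripts to look and compute and a tool call to move; the robot and the scene stay as the last step left them, time stands still between calls to the robot, and variables do not carry over. Pictures are saved under pics/ and viewed, and the job is handed in when it is done.

Besides the shell and the picture viewer there is one more tool, called after "Emit:" by a JSON object that holds its "fn" and its "kwargs", one argument or row to a line. play_rows: Moves the arm, as the interface text tells. Its arguments: {"type":"object","properties":{"increments":{"type":"string"},"hand":{"type":"number"},"squeeze":{"type":"number"}},"required":["increments"]}

```bash
mkdir -p pics; python3 - <<'E'
from workcell import get_obs, camera, manip
import cv2,numpy as np
o=get_obs();print({k:np.round(v,3) for k,v in o.items()});print([ (a,getattr(manip,a)) for a in dir(manip) if a[0]!='_'])
for n in ("side","top","wrist"):
    c=camera(n);cv2.imwrite(f"pics/{n}0.png",c["img"]);print(n,{k:np.round(v,4).tolist() for k,v in c.items() if k!="img"})
E
```

```text
{'clock': np.float64(0.0), 'joint_pos': array([ 1.255,  0.333, -0.065,  1.461,  0.022,  1.35 , -0.089]), 'joint_velocities': array([ 0.001, -0.   , -0.   ,  0.   ,  0.   ,  0.001, -0.   ]), 'tau': array([-0.0000e+00, -6.2544e+01,  4.9000e-02, -3.9161e+01,  1.6000e-02,
        1.0000e-02,  0.0000e+00]), 'position': array([ 0.18 , -0.598,  0.239]), 'ee_rot': array([ 0.422,  0.568, -0.421,  0.567]), 'ft_force': array([-0.024,  0.813,  0.325]), 'torque': array([0.031, 0.034, 0.016]), 'grip_width': np.float64(1.003)}
[('MotionError', <class 'workcell.MotionError'>), ('finger_overhang', 0.008)]
side {'fov_y': 47.3768, 'cx': 315.1883, 'cy': 205.3832, 'R': [[0.996, -0.0866, 0.0236], [-0.0322, -0.5902, -0.8066], [0.0838, 0.8026, -0.5906]], 't': [-0.5752, 0.0612, 1.1737]}
top {'fov_y': 47.6582, 'cx': 322.5099, 'cy': 194.0021, 'R': [[-0.015, -0.9996, 0.026], [-0.9873, 0.0106, -0.1587], [0.1584, -0.028, -0.987]], 't': [-0.0599, 0.5705, 1.1217]}
wrist {'fov_y': 71.8189, 'cx': 320.5536, 'cy': 201.2487, 'tool_from_camera': [[0.0007, -0.2824, 0.9593, -0.1348], [0.0002, -0.9593, -0.2824, 0.0703], [1.0, 0.0004, -0.0006, 0.0002], [0.0, 0.0, 0.0, 1.0]]}
```

View pics/side0.png

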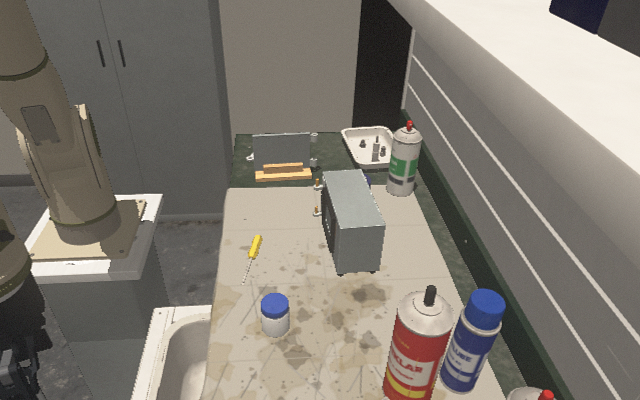

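View pics/top0.png

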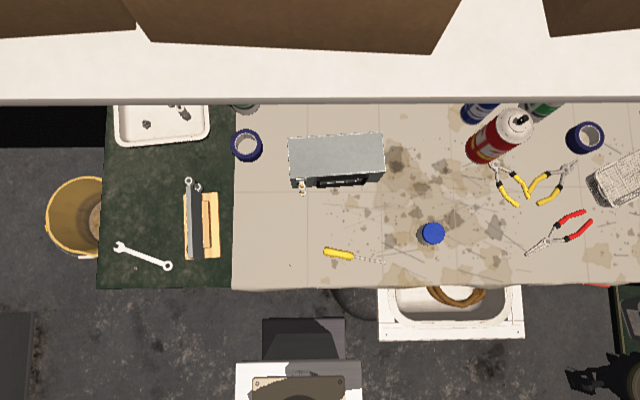

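View pics/wrist0.png

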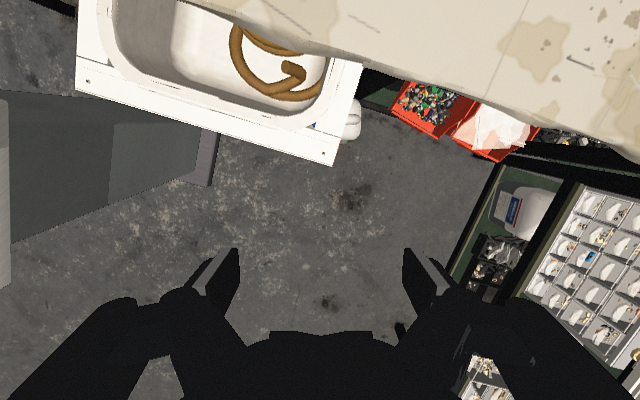

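```bash
cat > h.py <<'E'
from workcell import get_obs, camera
import numpy as np, cv2
from scipy.spatial.transform import Rotation as Ro
def K(c):
    f=c["img"].shape[0]/2/np.tan(np.radians(c["fov_y"])/2);return f
def ray(c,u,v,T=None):
    d=np.array([(u-c["cx"])/K(c),(v-c["cy"])/K(c),1.])
    if T is not None:
        return T[:3,3],T[:3,:3]@d
    R=np.array(c["R"]);return -R.T@np.array(c["t"]),R.T@d
def onz(c,u,v,z,T=None):
    o,d=ray(c,u,v,T);return o+d*(z-o[2])/d[2]
def proj(c,X,T=None):
    X=np.array(X,float)
    p=(T[:3,:3].T@(X-T[:3,3])) if T is not None else np.array(c["R"])@X+c["t"]
    return np.array([c["cx"]+K(c)*p[0]/p[2],c["cy"]+K(c)*p[1]/p[2]])
def tool(o):
    T=np.eye(4);T[:3,:3]=Ro.from_quat(o["ee_rot"]).as_matrix();T[:3,3]=o["position"];return T
def wrist():
    o=get_obs();c=camera("wrist");return c,tool(o)@np.array(c["tool_from_camera"]),o
def crop(img,x0,y0,x1,y1,s,name):
    cv2.imwrite("pics/"+name,cv2.resize(img[y0:y1,x0:x1],None,fx=s,fy=s,interpolation=cv2.INTER_CUBIC))
E
python3 - <<'E'
import cv2
from h import crop
t=cv2.imread("pics/top0.png");s=cv2.imread("pics/side0.png")
crop(t,170,160,240,270,5,"t_stand.png");crop(t,280,120,400,200,6,"t_cab.png");crop(s,240,120,400,280,4,"s_all.png")
E
```

```text
(no output)
```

View pics/t_stand.png

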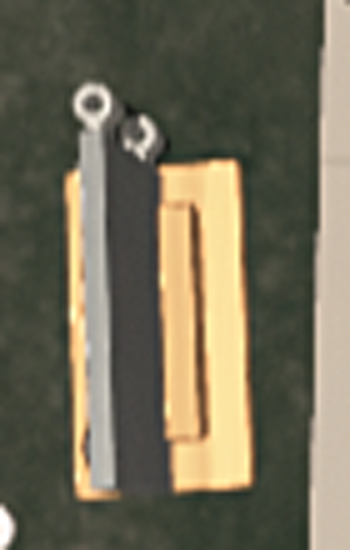

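View pics/t_cab.png

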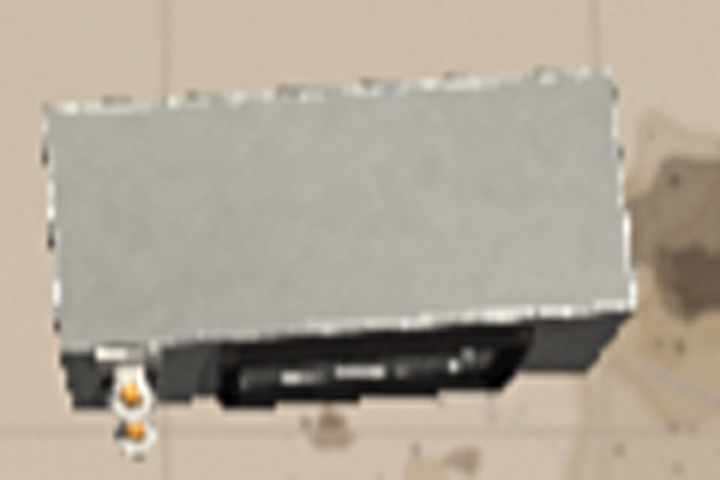

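View pics/s_all.png

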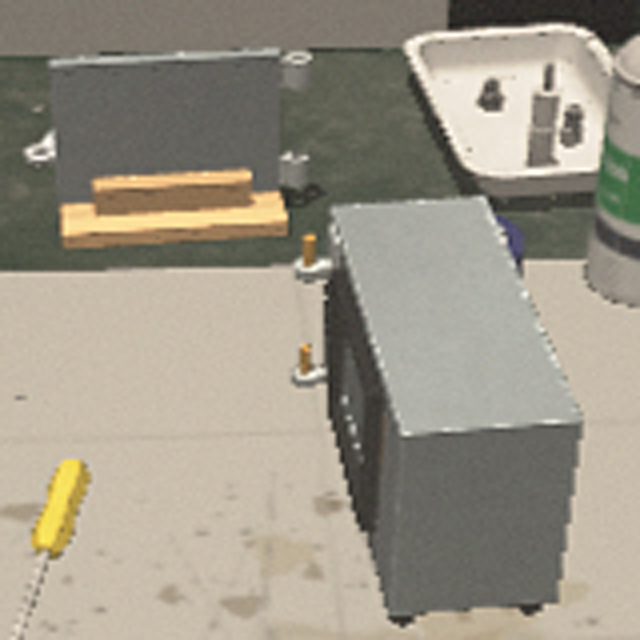

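```bash
python3 - <<'E'
from h import *
c=camera("top");s=camera("side")
P=lambda x,y,z:onz(c,170+x/5-.4,160+y/5-.4,z)
Q=lambda x,y,z:onz(c,280+x/6-.4,120+y/6-.4,z)
for p in [(91,490),(115,488),(80,130),(105,133)]: print("leaf",P(*p,.135))
print("sock",P(93,103,.129), "low", P(137,135,.045))
print("cab",[Q(*p,.15).round(4) for p in [(45,105),(608,70),(632,310),(62,348)]])
print("pins",Q(131,395,.145),Q(136,430,.061))
S=lambda x,y,z:onz(s,240+x/4-.4,120+y/4-.4,z)
print("side cab",[S(*p,.15).round(4) for p in [(330,205),(487,197),(580,423),(402,435)]])
print("side leaf",S(52,63,.135),S(280,52,.135),"sock",S(297,58,.129),"pins",S(309,238,.145),S(305,348,.061))
print("cam",ray(c,0,0)[0],ray(s,0,0)[0])
E
```

```text
leaf [0.40994475 0.24891187 0.135     ]
leaf [0.41070208 0.23792679 0.135     ]
leaf [0.57907471 0.2594801  0.135     ]
leaf [0.57750903 0.24767616 0.135     ]
sock [0.5932096  0.25540536 0.129     ] low [0.5926051  0.25517713 0.045     ]
cab [array([0.6917, 0.0184, 0.15  ]), array([ 0.7046, -0.2073,  0.15  ]), array([ 0.6061, -0.2134,  0.15  ]), array([0.593, 0.012, 0.15 ])]
pins [ 0.57485444 -0.01488826  0.145     ] [ 0.57489937 -0.01533227  0.061     ]
side cab [array([0.5926, 0.0133, 0.15  ]), array([0.6933, 0.018 , 0.15  ]), array([ 0.7044, -0.2121,  0.15  ]), array([ 0.6079, -0.2167,  0.15  ])]
side leaf [0.41306668 0.24065856 0.135     ] [0.57964151 0.25112936 0.135     ] sock [0.59248435 0.25269111 0.129     ] pins [ 0.57680435 -0.01625113  0.145     ] [ 0.57637489 -0.01647211  0.061     ]
cam [ 0.38466664 -0.034484    1.19917096] [ 0.47648694 -0.95574417  0.75613491]
```

```bash
cat >> h.py <<'E'
def plan(target,yaw=None):
    """yaw: world heading of -tool y (deg). prints displacement in tool frame"""
    o=get_obs();T=tool(o);d=T[:3,:3].T@(np.array(target)-T[:3,3])
    ym=-T[:3,1];cur=np.degrees(np.arctan2(ym[1],ym[0]))
    print("clk %.2f pos %s yaw %.2f tilt %.3f  tool-disp %s"%(o["clock"],o["position"].round(4),cur,T[2,0],d.round(4)),"F",o["ft_force"].round(2),"M",o["torque"].round(2),"w %.3f"%o["grip_width"])
    if yaw is not None: print(" turn about tool x (rad): %.4f"%-np.radians(yaw-cur))
E
python3 - <<'E'
from h import *
print(tool(get_obs()).round(3))
plan([.525,.252,.25],3.5)
c=camera("top");s=camera("side")
print("screwdriver",onz(c,339,253,.011),onz(c,383,262,.005),"pot",onz(c,432,232,.073))
E
```

```text
[[-0.     0.957  0.289  0.18 ]
 [ 0.001  0.289 -0.957 -0.598]
 [-1.    -0.    -0.001  0.239]
 [ 0.     0.     0.     1.   ]]
clk 0.25 pos [ 0.1803 -0.5983  0.239 ] yaw -163.22 tilt -1.000  tool-disp [-0.0106  0.5754 -0.7146] F [0.62 0.57 0.59] M [-0.    0.01 -0.02] w 0.996
 turn about tool x (rad): -2.9099
screwdriver [ 0.41912339 -0.10886256  0.011     ] [ 0.39429295 -0.2240743   0.005     ] pot [ 0.46613429 -0.33901074  0.073     ]
```

Emit:
{"fn": "play_rows", "kwargs": {
  "increments": "-0.005 0.027 -0.022 0;-0.005 0.027 -0.022 0;-0.005 0.027 -0.022 0;-0.005 0.027 -0.022 0;-0.005 0.027 -0.022 0;-0.005 0.027 -0.022 0;-0.005 0.027 -0.022 0;-0.005 0.027 -0.022 0;0 0.027 -0.022 0;0 0.027 -0.022 0;0 0.027 -0.022 0;0 0.027 -0.022 0;0 0.027 -0.022 0;0 0.027 -0.022 0;0 0.027 -0.022 0;0 0.027 -0.022 0",
  "hand": -1
}}

```text
clock: 1.95
position: [0.5012, -0.1231, 0.2807]
ee_rot: [0.424, 0.564, -0.426, 0.567]
ft_force: [-0.0, -0.3, 0.6]
grip_width: 0.997
```

Emit:
{"fn": "play_rows", "kwargs": {
  "increments": "0 0 0 -0.14;0 0 0 -0.14;0 0 0 -0.14;0 0 0 -0.14;0 0 0 -0.14;0 0 0 -0.14;0 0 0 -0.14;0 0 0 -0.14;0 0 0 -0.14;0 0 0 -0.14;0 0 0 -0.14;0 0 0 -0.14;0 0 0 -0.14;0 0 0 -0.14;0 0 0 -0.14;0 0 0 -0.14;0 0 0 -0.14;0 0 0 -0.14"
}}

```text
clock: 3.75
position: [0.5033, -0.116, 0.2816]
ee_rot: [-0.441, 0.554, 0.438, 0.554]
ft_force: [-0.3, 0.9, -0.3]
grip_width: 1.001
```

```bash
python3 - <<'E'
from h import *
print(get_obs()["joint_pos"].round(3))
plan([.51,.249,.25],3.5)
E
```

```text
[ 0.796  0.123 -0.71   1.652  0.086  1.393  1.416]
clk 3.75 pos [ 0.5033 -0.116   0.2816] yaw -13.14 tilt -1.000  tool-disp [0.03   0.0766 0.3571] F [-0.35  0.87 -0.32] M [ 0.06  0.01 -0.05] w 1.001
 turn about tool x (rad): -0.2904
```

Emit:
{"fn": "play_rows", "kwargs": {
  "increments": "0 0 0 -0.145;0 0 0 -0.145;0 -0.0025 0.03 0;0 -0.0025 0.03 0;0 -0.0025 0.03 0;0 -0.0025 0.03 0;0 -0.0025 0.03 0;0 -0.0025 0.03 0;0 -0.0025 0.03 0;0 -0.0025 0.03 0;0 -0.0025 0.03 0;0 -0.0025 0.03 0;0 -0.0025 0.03 0;0 0 0 0;0 0 0 0"
}}

```text
clock: 5.25
position: [0.5052, 0.2258, 0.2804]
ee_rot: [0.521, -0.482, -0.515, -0.481]
ft_force: [0.2, -0.4, 0.2]
grip_width: 1.0
```

```bash
python3 - <<'E'
from h import *
print(get_obs()["joint_pos"].round(3))
plan([.525,.249,.25],3.5)
c,T,o=wrist();cv2.imwrite("pics/w1.png",c["img"])
for d in ([0.5,.2495,.135],[.593,.254,.129],[.411,.2434,.135],[.5787,.2534,.135]): print(proj(c,d,T))
E
```

```text
[ 0.301  0.278 -0.963  1.554  0.238  1.429  0.966]
clk 5.25 pos [0.5052 0.2258 0.2804] yaw 4.16 tilt -1.000  tool-disp [ 0.0303 -0.0213  0.0219] F [ 0.23 -0.35  0.19] M [-0.02  0.02 -0.01] w 1.000
 turn about tool x (rad): 0.0116
[344.7793547  188.90216393]
[340.39384226 265.51391034]
[347.55176948  97.7623169 ]
[341.38500073 256.8973441 ]
```

View pics/w1.png

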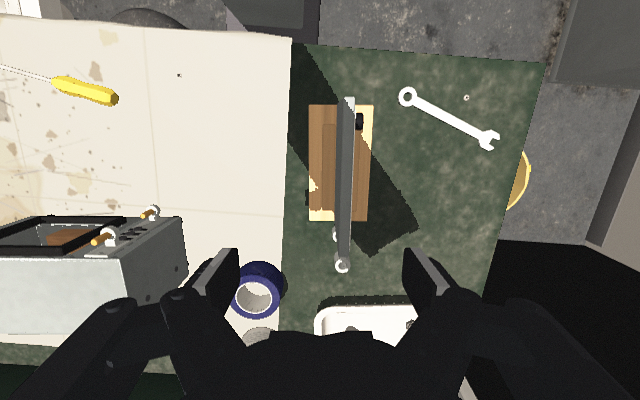

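```bash
python3 - <<'E'
from h import *
t=cv2.imread("pics/w1.png")
crop(t,300,85,390,285,3,"w1_door.png")
crop(t,70,190,200,270,6,"w1_pins.png")
E
```

```text
(no output)
```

View pics/w1_door.png

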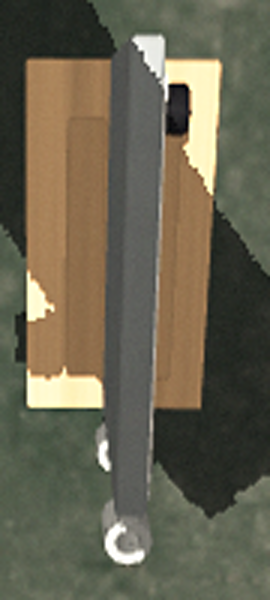

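View pics/w1_pins.png

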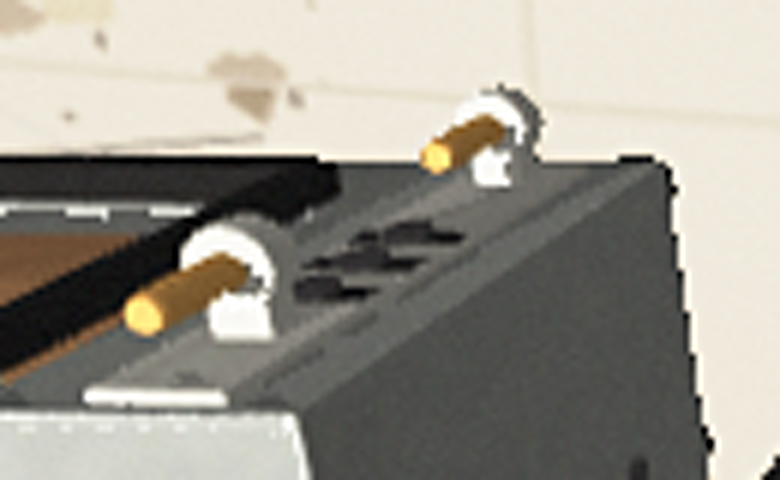

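```bash
python3 - <<'E'
from h import *
c,T,o=wrist()
print("pins",onz(c,94,242,.145,T),onz(c,142.5,216,.061,T))
print("sock",onz(c,342.1,264.8,.129,T)); a=onz(c,354.5,97,.135,T);b=onz(c,349.5,256.5,.135,T);print(a,b,np.degrees(np.arctan2(*(b-a)[1::-1])))
a=onz(c,344,98,.135,T);b=onz(c,338,256.5,.135,T);print(a,b,np.degrees(np.arctan2(*(b-a)[1::-1])))
plan([.525,.2505,.25],3.3)
E
```

```text
pins [ 0.57574053 -0.01374919  0.145     ] [ 0.57631185 -0.0141523   0.061     ]
sock [0.59179328 0.25598245 0.129     ]
[0.4096749  0.24999174 0.135     ] [0.57738015 0.26254136 0.135     ] 4.279548003904716
[0.41128422 0.24013808 0.135     ] [0.57835977 0.24965479 0.135     ] 3.260073513930153
clk 5.35 pos [0.5053 0.2252 0.2805] yaw 4.10 tilt -1.000  tool-disp [ 0.0305 -0.0213  0.024 ] F [ 0.24 -1.04  0.24] M [ 0.03 -0.02 -0.03] w 0.997
 turn about tool x (rad): 0.0140
```

Emit:
{"fn": "play_rows", "kwargs": {
  "increments": "0 -0.01 0.01 0.009;0 -0.008 0.01 0;0 -0.004 0.007 0;0.02 0 0 0;0.02 0 0 0;0.02 0 0 0;0.02 0 0 0;0.02 0 0 0;0 0 0 0"
}}

```text
clock: 6.25
position: [0.5301, 0.2498, 0.1776]
ee_rot: [0.518, -0.486, -0.51, -0.486]
ft_force: [-0.8, -0.9, -0.2]
grip_width: 0.999
```

```bash
python3 - <<'E'
from h import *
plan([.525,.2515,.11],3.6)
c,T,o=wrist();cv2.imwrite("pics/w2.png",c["img"])
E
```

```text
clk 6.25 pos [0.5301 0.2498 0.1776] yaw 3.19 tilt -1.000  tool-disp [0.0676 0.0055 0.0025] F [-0.81 -0.87 -0.25] M [-0.01  0.03  0.03] w 0.999
 turn about tool x (rad): -0.0072
```

View pics/w2.png

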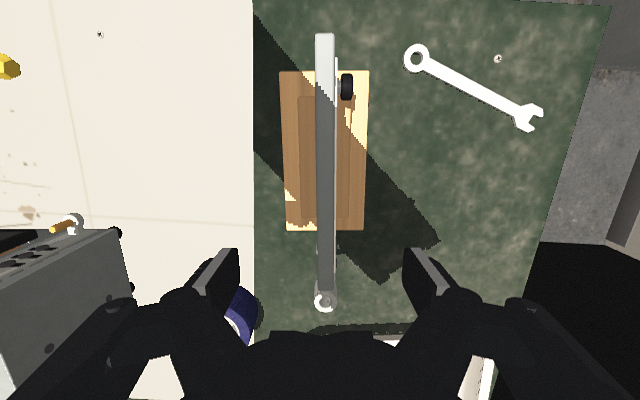

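Emit:
{"fn": "play_rows", "kwargs": {
  "increments": "0.015 0.003 0.003 -0.005;0.015 0 0 0;0.015 0 0 0;0.015 0 0 0;0.008 0 0 0;0 0 0 0"
}}

```text
clock: 6.9
position: [0.5293, 0.2535, 0.1083]
ee_rot: [0.52, -0.483, -0.51, -0.486]
ft_force: [-0.6, -0.6, 0.9]
grip_width: 1.001
```

```bash
python3 - <<'E'
from h import *
plan([.525,.2515,.11],3.6)
c,T,o=wrist();cv2.imwrite("pics/w3.png",c["img"])
E
```

```text
clk 6.90 pos [0.5293 0.2535 0.1083] yaw 3.47 tilt -1.000  tool-disp [-0.0017  0.0044 -0.0017] F [-0.59 -0.59  0.89] M [ 0.04 -0.05 -0.01] w 1.001
 turn about tool x (rad): -0.0022
```

View pics/w3.png

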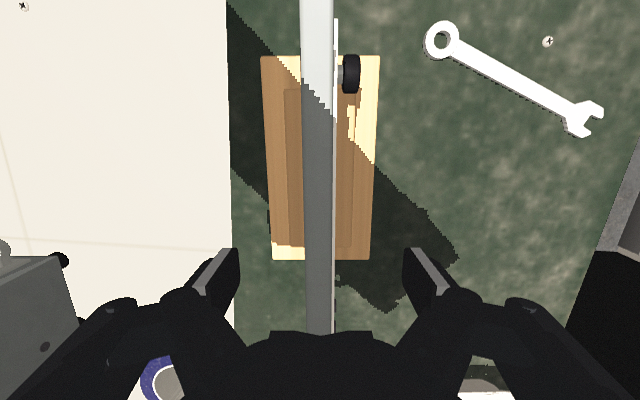

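Emit:
{"fn": "play_rows", "kwargs": {
  "increments": "0 0 0 0;0 0 0 0;0 0 0 0;0 0 0 0;0 0 0 0;0 0 0 0;0 0 0 0;0 0 0 0;0 0 0 0;0 0 0 0",
  "hand": 1,
  "squeeze": 50
}}

```text
clock: 7.95
position: [0.5308, 0.2542, 0.1111]
ee_rot: [0.52, -0.482, -0.51, -0.488]
ft_force: [-0.4, 1.7, 0.5]
grip_width: 0.134
```

```bash
python3 - <<'E'
from h import *
plan([.525,.2515,.11],3.6)
E
```

```text
clk 7.95 pos [0.5308 0.2542 0.1111] yaw 3.44 tilt -1.000  tool-disp [ 0.001   0.0059 -0.0023] F [-0.43  1.7   0.46] M [-0.04  0.02 -0.03] w 0.134
 turn about tool x (rad): -0.0027
```

Emit:
{"fn": "play_rows", "kwargs": {
  "increments": "-0.01 0 0 0;-0.012 0 0 0;-0.012 0 0 0;-0.012 0 0 0;-0.009 0 0 0;0 0 0 0"
}}

```text
clock: 8.55
position: [0.5297, 0.2548, 0.172]
ee_rot: [0.52, -0.481, -0.51, -0.488]
ft_force: [-0.3, 0.2, -2.0]
grip_width: 0.131
```

Emit:
{"fn": "play_rows", "kwargs": {
  "increments": "0 0 -0.02 0;0 0 -0.025 0;0 0 -0.025 0;0 0 -0.025 0;0 0 -0.025 0;0 0 -0.025 0;0 0 -0.025 0;0 0 -0.02 0;0 0 0 0;0 0 0 0"
}}

```text
clock: 9.55
position: [0.54, 0.0584, 0.1715]
ee_rot: [0.52, -0.481, -0.51, -0.487]
ft_force: [-0.2, 0.6, -1.5]
grip_width: 0.134
```

```bash
python3 - <<'E'
from h import *
print(get_obs()["joint_pos"].round(3))
plan([.514,-.0155,.166],3.5)
for n in ("top","side","wrist"):
    c=camera(n);cv2.imwrite(f"pics/{n}4.png",c["img"])
    if n=="top": crop(c["img"],230,120,350,240,5,"t4.png")
    if n=="side": crop(c["img"],220,100,400,250,4,"s4.png")
E
```

```text
[ 0.572  0.312 -0.894  1.743  0.269  1.198  1.239]
clk 9.55 pos [0.54   0.0584 0.1715] yaw 3.57 tilt -1.000  tool-disp [ 0.0054  0.0306 -0.0721] F [-0.22  0.58 -1.45] M [ 0.07 -0.04 -0.07] w 0.134
 turn about tool x (rad): 0.0013
```

View pics/t4.png

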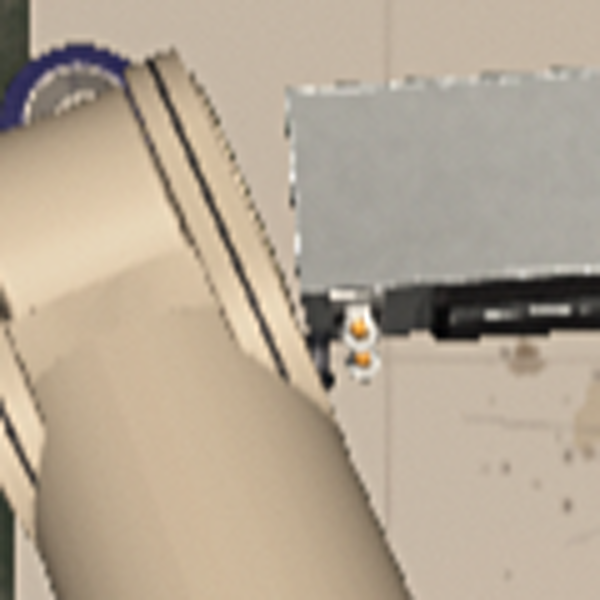

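View pics/s4.png

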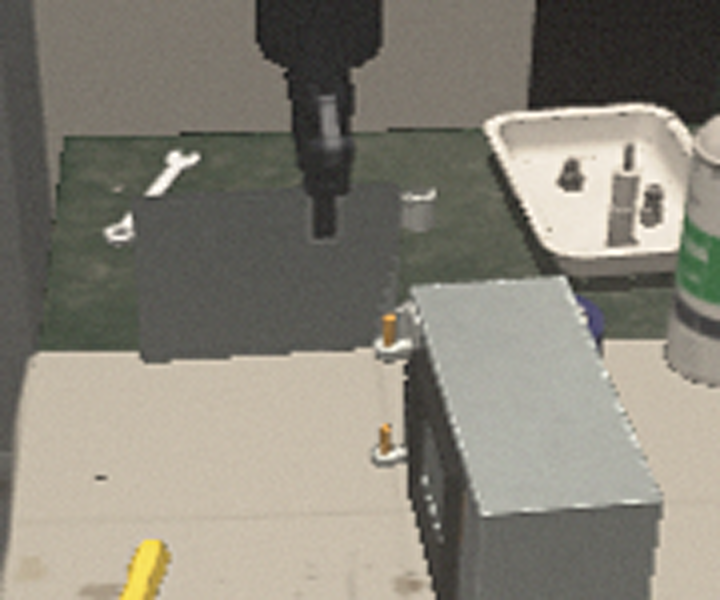

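View pics/wrist4.png

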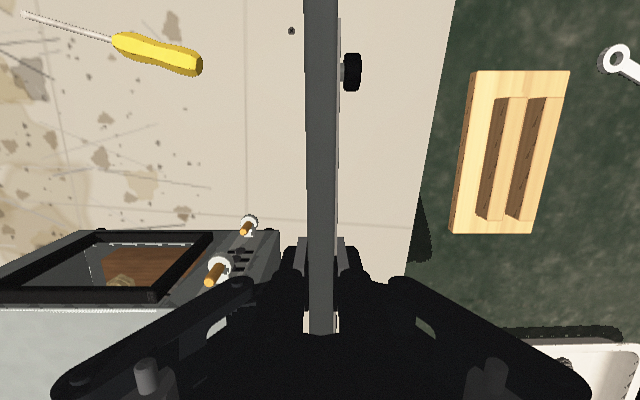

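```bash
python3 - <<'E'
from h import *
s=camera("side");c,T,o=wrist();tp=camera("top")
print(o["position"])
S=lambda x,y,z:onz(s,220+x/4-.4,100+y/4-.4,z)
dz=.1715+.024
print("side sock",S(418,191,dz-.006),"topcorner near",S(137,198,dz),"far",S(400,182,dz))
print("side bottom near",S(142,362,dz-.12))
print("side pins",S(390,317,.145),S(385,426,.061))
print("wrist pins",onz(c,209,283,.145,T),onz(c,243,233,.061,T))
P=lambda x,y,z:onz(tp,230+x/5-.4,120+y/5-.4,z)
print("top pins",P(358,328,.145),P(362,358,.061))
im=c["img"];crop(im,180,200,280,300,6,"w4p.png")
E
```

```text
[0.54000119 0.05941761 0.1716344 ]
side sock [0.60131065 0.06258344 0.1895    ] topcorner near [0.42405073 0.05064035 0.1955    ] far [0.58973511 0.0639749  0.1955    ]
side bottom near [0.42077089 0.04573288 0.0755    ]
side pins [ 0.57752234 -0.01515367  0.145     ] [ 0.57656569 -0.01430772  0.061     ]
wrist pins [ 0.57690919 -0.01362288  0.145     ] [ 0.57753231 -0.01369279  0.061     ]
top pins [ 0.57542025 -0.01434163  0.145     ] [ 0.57507865 -0.01465528  0.061     ]
```

View pics/w4p.png

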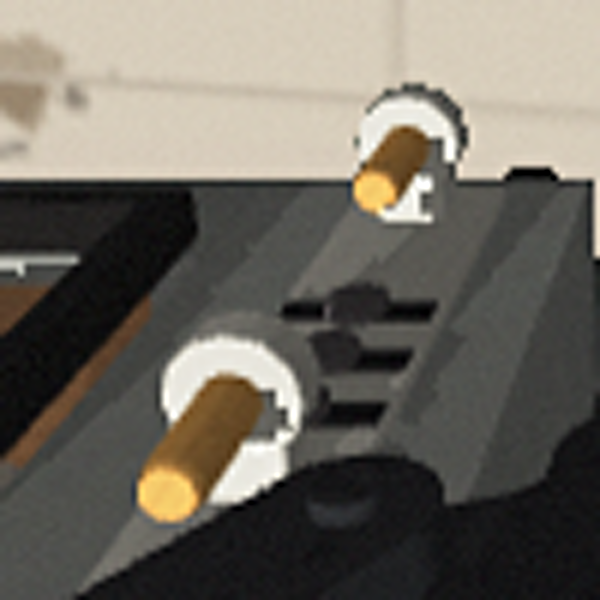

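Emit:
{"fn": "play_rows", "kwargs": {
  "increments": "0.001 0.01 0 0;0.001 0.01 0 0;0.001 0.009 0 0;0 0 -0.012 0;0 0 -0.012 0;0 0 -0.012 0;0 0 -0.009 0;0 0 0 0;0 0 0 0"
}}

```text
clock: 10.75
position: [0.5113, 0.0078, 0.1681]
ee_rot: [0.521, -0.481, -0.511, -0.486]
ft_force: [0.2, 0.7, -2.3]
grip_width: 0.133
```

```bash
python3 - <<'E'
from h import *
plan([.5155,-.018,.166],3.5)
c,T,o=wrist();cv2.imwrite("pics/w5.png",c["img"])
c=camera("side");crop(c["img"],240,130,380,240,5,"s5.png")
E
```

```text
clk 10.75 pos [0.5113 0.0078 0.1681] yaw 3.65 tilt -1.000  tool-disp [ 0.0023 -0.0025 -0.026 ] F [ 0.24  0.69 -2.33] M [ 0.02 -0.   -0.04] w 0.133
 turn about tool x (rad): 0.0026
```

View pics/s5.png

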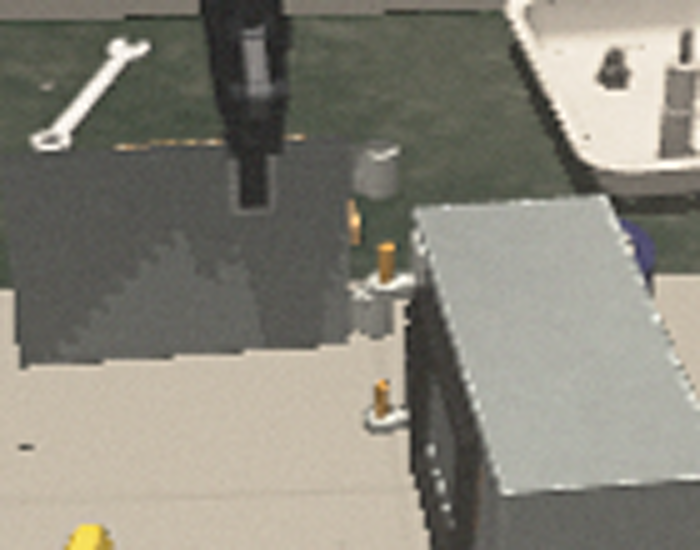

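View pics/w5.png

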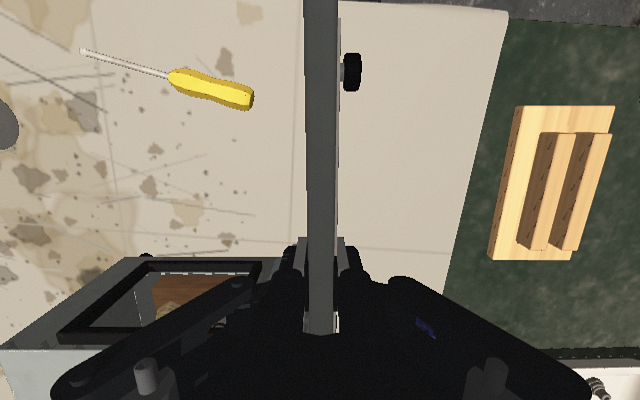

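```bash
cat >> h.py <<'E'
def xfromu(c,u,y,z):
    from scipy.optimize import brentq
    return brentq(lambda x:proj(c,[x,y,z])[0]-u,.3,.9)
E
python3 - <<'E'
from h import *
s=camera("side");o=get_obs();p=o["position"];print(p)
U=lambda x:240+x/5-.4
print("sock x hi",xfromu(s,U(378),p[1]+.004,.174)-p[0],"lo",xfromu(s,U(373),p[1]+.004,.090)-p[0])
print("pin x",xfromu(s,U(387),-.0145,.135),xfromu(s,U(381),-.0145,.053))
# barrel edge columns automatically
im=cv2.cvtColor(s["img"],cv2.COLOR_BGR2GRAY)
for r in (164,166,167,191,193,195): print(r,im[r,305:330])
hsv=cv2.cvtColor(s["img"],cv2.COLOR_BGR2HSV)
m=((hsv[...,0]>10)&(hsv[...,0]<24)&(hsv[...,1]>140)&(hsv[...,2]>100)).astype(np.uint8)
for r0,r1 in((176,190),(203,216)):
    ys,xs=np.nonzero(m[r0:r1,300:330]);print("pin",len(xs),xs.mean()+300,ys.min()+r0,ys.max()+r0,ys.mean()+r0)
E
```

```text
[0.51117628 0.00848706 0.16809545]
sock x hi 0.0633574383098311 lo 0.0627546638353138
pin x 0.5775943870255912 0.5766155043874863
164 [ 84  83  84  83  81  92 112 119 126 125 122 119 115 103  93  86  95  96
 104 102  96  94  93  90  88]
166 [ 84  84  83  81  90 103 123 117 128 125 122 118 110 106  94  81  86  88
  88  88  89  93  84  84  85]
167 [ 86  86  83  83  87 103 118 118 128 127 121 114 113 103  89  90  86  86
  86  83  87  83  87  85  83]
191 [ 90  98  96  98 101 114 127 122 129 129 128 120 107 134 195 167  57  58
  55  61  61  59  63 129 196]
193 [101  98 101 100 108 124 125 125 131 125 125 117  97 129 198 169  74  60
  54  57  65  62  58  89 145]
195 [101 105  97  97 110 133 131 124 127 123 118 111  97 136 196 169  49  56
  50  55  59  66  64  60 122]
pin 12 316.5 179 185 181.5
pin 5 315.8 206 210 207.6
```

Emit:
{"fn": "play_rows", "kwargs": {
  "increments": "0 -0.002 -0.009 0;0 0 -0.009 0;0 0 -0.007 0;0 0 0 0;0 0 0 0"
}}

```text
clock: 11.4
position: [0.5152, -0.0179, 0.1682]
ee_rot: [0.521, -0.481, -0.511, -0.486]
ft_force: [0.6, 0.0, -1.6]
grip_width: 0.132
```

```bash
python3 - <<'E'
from h import *
plan([.515,-.018,.153],3.5)
c=camera("side");crop(c["img"],260,130,360,230,6,"s6.png");plan([.515,-.018,.153],3.5)
c=camera("top");crop(c["img"],260,120,360,220,6,"t6.png")
E
```

```text
clk 11.40 pos [ 0.5152 -0.0179  0.1682] yaw 3.79 tilt -1.000  tool-disp [0.0152 0.0005 0.    ] F [ 0.6   0.   -1.65] M [ 0.07 -0.09 -0.  ] w 0.132
 turn about tool x (rad): 0.0051
clk 11.45 pos [ 0.5152 -0.018   0.1682] yaw 3.79 tilt -1.000  tool-disp [0.0152 0.0004 0.0001] F [-0.01  0.59 -2.17] M [-0.01 -0.02 -0.01] w 0.132
 turn about tool x (rad): 0.0051
```

View pics/s6.png

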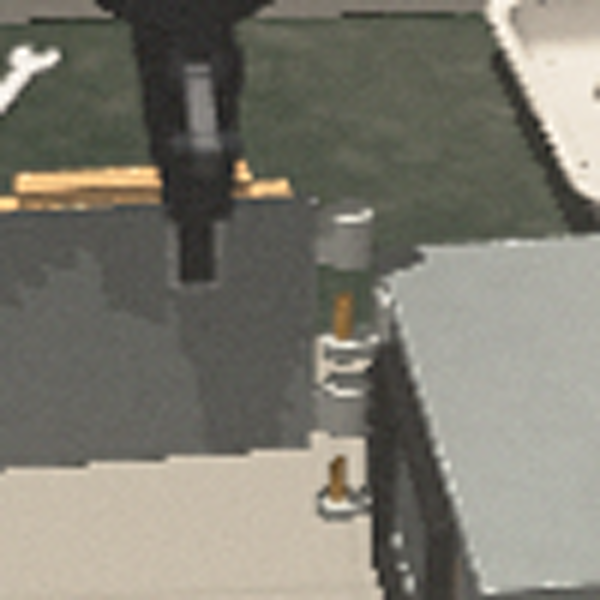

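View pics/t6.png

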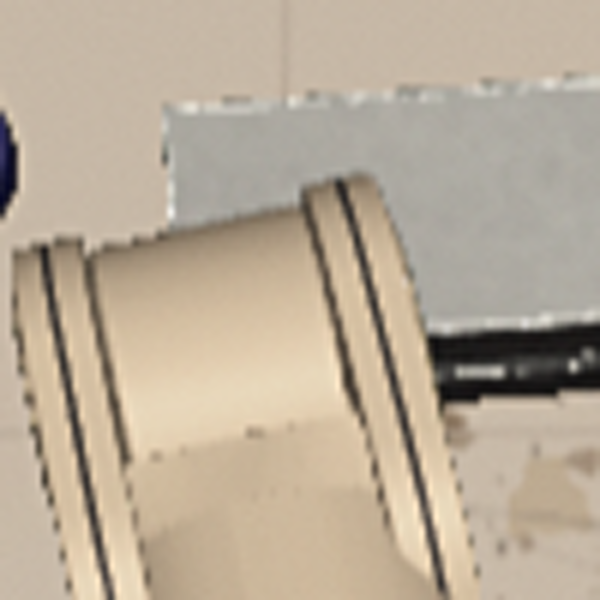

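Emit:
{"fn": "play_rows", "kwargs": {
  "increments": "0.005 0 0 0.005;0.005 0 0 0;0.003 0 0 0;0 0 0 0"
}}

```text
clock: 11.9
position: [0.5152, -0.0169, 0.1538]
ee_rot: [0.52, -0.482, -0.51, -0.487]
ft_force: [-0.1, -0.3, -0.7]
grip_width: 0.132
```

Emit:
{"fn": "play_rows", "kwargs": {
  "increments": "0.0015 0 0 0;0.0015 0 0 0;0.0015 0 0 0"
}}

```text
clock: 12.2
position: [0.5154, -0.0167, 0.1497]
ee_rot: [0.52, -0.481, -0.51, -0.487]
ft_force: [-3.2, -0.9, 2.2]
grip_width: 0.133
```

```bash
python3 - <<'E'
from h import *
plan([.515,-.018,.153],3.5)
E
```

```text
clk 12.20 pos [ 0.5154 -0.0167  0.1497] yaw 3.59 tilt -1.000  tool-disp [-0.0033  0.0004 -0.0013] F [-3.2  -0.93  2.18] M [-0.3   0.37 -0.08] w 0.133
 turn about tool x (rad): 0.0016
```

Emit:
{"fn": "play_rows", "kwargs": {
  "increments": "-0.001 0.001 -0.001 0;0 0 0 0;0.0015 0 0 0;0.0015 0 0 0;0.001 0 0 0"
}}

```text
clock: 12.7
position: [0.5147, -0.018, 0.1465]
ee_rot: [0.521, -0.481, -0.51, -0.487]
ft_force: [0.8, 0.5, -2.1]
grip_width: 0.131
```

```bash
python3 - <<'E'
from h import *
plan([.515,-.018,.153],3.5)
E
```

```text
clk 12.70 pos [ 0.5147 -0.018   0.1465] yaw 3.58 tilt -1.000  tool-disp [-0.0065 -0.0004 -0.0001] F [ 0.81  0.47 -2.09] M [-0.01 -0.06  0.05] w 0.131
 turn about tool x (rad): 0.0014
```

Free again and 4 mm below first contact. Continuing down.

Emit:
{"fn": "play_rows", "kwargs": {
  "increments": "0.0015 0 0 0;0.0015 0 0 0;0.0015 0 0 0;0.0015 0 0 0"
}}

```text
clock: 13.1
position: [0.5147, -0.0179, 0.1398]
ee_rot: [0.52, -0.481, -0.51, -0.487]
ft_force: [0.9, -0.3, -1.8]
grip_width: 0.131
```

```bash
python3 - <<'E'
from h import *
plan([.515,-.018,.153],3.5)
c=camera("side");crop(c["img"],260,130,360,230,6,"s7.png")
E
```

```text
clk 13.10 pos [ 0.5147 -0.0179  0.1398] yaw 3.58 tilt -1.000  tool-disp [-0.0132 -0.0005 -0.0002] F [ 0.92 -0.33 -1.77] M [ 0.02 -0.04  0.03] w 0.131
 turn about tool x (rad): 0.0015
```

View pics/s7.png

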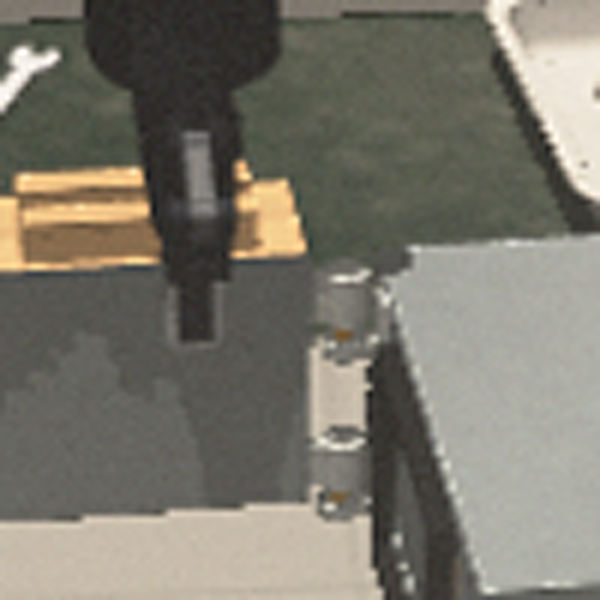

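Emit:
{"fn": "play_rows", "kwargs": {
  "increments": "0.0015 0 0 0;0.0015 0 0 0;0.0015 0 0 0;0.0015 0 0 0"
}}

```text
clock: 13.55
position: [0.5147, -0.018, 0.1331]
ee_rot: [0.52, -0.481, -0.51, -0.487]
ft_force: [-0.6, -0.6, -1.5]
grip_width: 0.132
```

Emit:
{"fn": "play_rows", "kwargs": {
  "increments": "0.001 0 0 0;0.001 0 0 0"
}}

```text
clock: 13.75
position: [0.5147, -0.018, 0.1309]
ee_rot: [0.52, -0.481, -0.51, -0.487]
ft_force: [-1.9, -1.1, 3.1]
grip_width: 0.131
```

```bash
python3 - <<'E'
from h import *
plan([.515,-.018,.153],3.5)
E
```

```text
clk 13.75 pos [ 0.5147 -0.018   0.1309] yaw 3.58 tilt -1.000  tool-disp [-0.0221 -0.0006 -0.0002] F [-1.93 -1.11  3.12] M [0.03 0.31 0.01] w 0.131
 turn about tool x (rad): 0.0014
```

Emit:
{"fn": "play_rows", "kwargs": {
  "increments": "0.001 0 0 0;0 0 0 0"
}}

```text
clock: 13.95
position: [0.5149, -0.0179, 0.1311]
ee_rot: [0.521, -0.482, -0.51, -0.487]
ft_force: [-0.6, -0.5, -2.0]
grip_width: 0.135
```

```bash
python3 - <<'E'
from h import *
plan([.515,-.018,.153],3.5)
c=camera("side");crop(c["img"],260,130,360,230,6,"s8.png")
E
```

```text
clk 13.95 pos [ 0.5149 -0.0179  0.1311] yaw 3.58 tilt -1.000  tool-disp [-0.0219 -0.0004 -0.0002] F [-0.57 -0.53 -1.99] M [ 0.09 -0.03 -0.06] w 0.135
 turn about tool x (rad): 0.0015
```

View pics/s8.png

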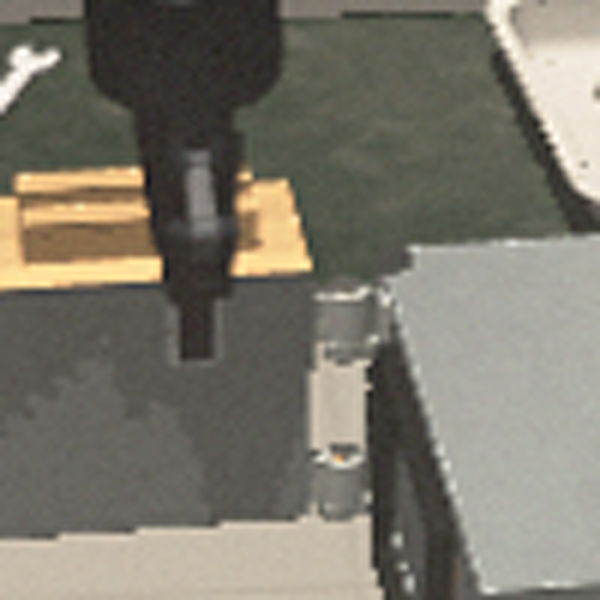

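Emit:
{"fn": "play_rows", "kwargs": {
  "increments": "0 0 0 0;0 0 0 0;0 0 0 0;0 0 0 0;0 0 0 0;0 0 0 0",
  "hand": 0
}}

```text
clock: 14.6
position: [0.5154, -0.0179, 0.1311]
ee_rot: [0.521, -0.481, -0.51, -0.487]
ft_force: [0.2, -0.5, -0.4]
grip_width: 0.501
```

Emit:
{"fn": "play_rows", "kwargs": {
  "increments": "-0.01 0 0 0;-0.015 0 0 0;-0.02 0 0 0;-0.02 0 0 0;-0.02 0 0 0;-0.02 0 0 0;0 0 0 0"
}}

```text
clock: 15.3
position: [0.5139, -0.0162, 0.2473]
ee_rot: [0.522, -0.48, -0.509, -0.487]
ft_force: [-0.2, -0.2, 0.2]
grip_width: 0.499
```

```bash
python3 - <<'E'
from h import *
print(get_obs()["joint_pos"].round(3))
plan([.515,-.018,.153],3.5)
c=camera("side");crop(c["img"],220,130,360,230,5,"s9.png")
c,T,o=wrist();cv2.imwrite("pics/w9.png",c["img"])
E
```

```text
[ 0.763  0.151 -0.891  1.717  0.129  1.311  1.483]
clk 15.30 pos [ 0.5139 -0.0162  0.2473] yaw 3.70 tilt -1.000  tool-disp [ 0.0943  0.0009 -0.0013] F [-0.15 -0.18  0.16] M [0.07 0.02 0.05] w 0.499
 turn about tool x (rad): 0.0034
```

View pics/s9.png

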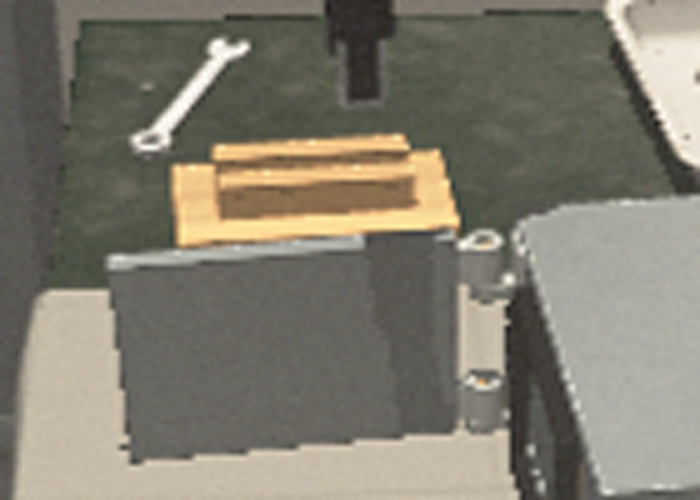

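View pics/w9.png

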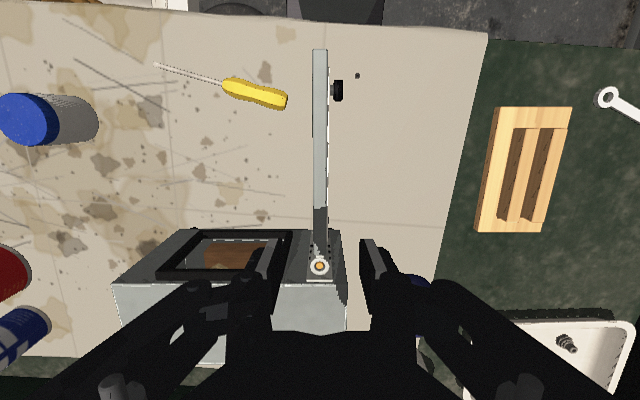

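```bash
cat >> h.py <<'E'
H=np.array([.5765,-.0141]);Y0=183.5
def fp(phi,r=.12,extra=0,hz=.015,hy=.011):
    a=np.radians(Y0+phi);f=np.radians(phi)
    d=.006+hz*np.cos(f)+hy*np.sin(f)+extra
    return H+r*np.array([np.cos(a),np.sin(a)])+d*np.array([np.sin(a),-np.cos(a)])
def steps(pts):
    o=get_obs();T=tool(o);p=o["position"][:2]
    for q in pts:
        d=T[:2,:3].T@(np.array(q)-p);print("%.4f %.4f"%(d[1],d[2]),np.round(q,4));p=np.array(q)
E
python3 - <<'E'
from h import *
steps([fp(0,extra=.02)])
print();steps([fp(0,extra=.02)]+[fp(k) for k in range(0,91,5)])
E
```

```text
0.0563 0.0397 [0.4542 0.0195]

0.0563 0.0397 [0.4542 0.0195]
0.0001 -0.0200 [ 0.4554 -0.0005]
0.0015 -0.0096 [ 0.4546 -0.0102]
0.0007 -0.0099 [ 0.4545 -0.0201]
-0.0001 -0.0100 [ 0.4553 -0.03  ]
-0.0010 -0.0101 [ 0.4569 -0.0401]
-0.0019 -0.0101 [ 0.4595 -0.0501]
-0.0028 -0.0101 [ 0.4629 -0.0599]
-0.0037 -0.0099 [ 0.4673 -0.0696]
-0.0047 -0.0097 [ 0.4725 -0.0789]
-0.0056 -0.0093 [ 0.4787 -0.0878]
-0.0065 -0.0089 [ 0.4858 -0.0962]
-0.0074 -0.0083 [ 0.4937 -0.1041]
-0.0082 -0.0077 [ 0.5023 -0.1112]
-0.0090 -0.0069 [ 0.5118 -0.1176]
-0.0097 -0.0061 [ 0.5218 -0.1231]
-0.0103 -0.0052 [ 0.5325 -0.1276]
-0.0109 -0.0042 [ 0.5436 -0.1311]
-0.0113 -0.0032 [ 0.5551 -0.1336]
-0.0116 -0.0021 [ 0.5669 -0.1349]
```

Emit:
{"fn": "play_rows", "kwargs": {
  "increments": "0 0.01 0.008 0;0 0.012 0.008 0;0 0.012 0.008 0;0 0.012 0.008 0;0 0.01 0.008 0;0 0 0 0;0 0 0 0;0 0 0 0",
  "hand": 1
}}

```text
clock: 16.2
position: [0.45, 0.02, 0.2389]
ee_rot: [0.519, -0.483, -0.512, -0.485]
ft_force: [-0.4, -0.4, 0.3]
grip_width: 0.0
```

```bash
python3 - <<'E'
from h import *
q=fp(0,extra=.02);plan([*q,.128],3.5)
c,T,o=wrist();cv2.imwrite("pics/w10.png",c["img"])
E
```

```text
clk 16.20 pos [0.45   0.02   0.2389] yaw 3.62 tilt -1.000  tool-disp [ 0.111  -0.0032 -0.0003] F [-0.38 -0.41  0.32] M [0.   0.04 0.03] w 0.000
 turn about tool x (rad): 0.0022
```

View pics/w10.png

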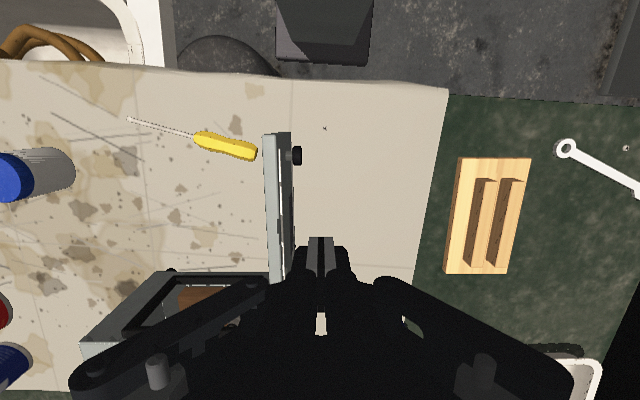

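Emit:
{"fn": "play_rows", "kwargs": {
  "increments": "0.015 -0.002 0 0;0.02 -0.002 0 0;0.02 0 0 0;0.02 0 0 0;0.02 0 0 0;0.012 0 0 0;0 0 0 0"
}}

```text
clock: 16.95
position: [0.4582, 0.0182, 0.1278]
ee_rot: [0.517, -0.482, -0.512, -0.487]
ft_force: [-0.1, 0.1, 0.2]
grip_width: -0.003
```

```bash
python3 - <<'E'
from h import *
q=fp(0,extra=.02);plan([*q,.128],3.5)
c,T,o=wrist();cv2.imwrite("pics/w11.png",c["img"])
E
```

```text
clk 16.95 pos [0.4582 0.0182 0.1278] yaw 3.44 tilt -1.000  tool-disp [-0.0003  0.0039  0.0015] F [-0.14  0.09  0.2 ] M [-0.06  0.04 -0.04] w -0.003
 turn about tool x (rad): -0.0011
```

View pics/w11.png

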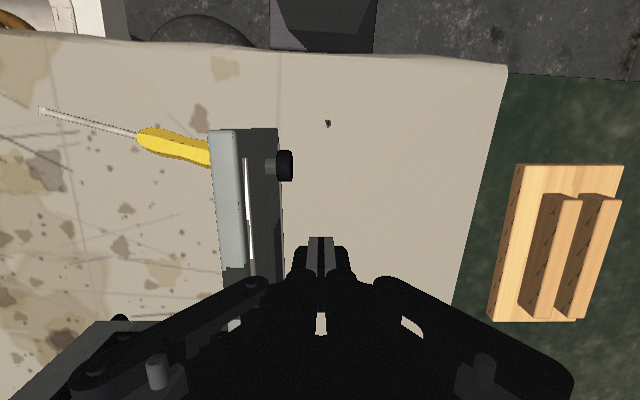

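Emit:
{"fn": "play_rows", "kwargs": {
  "increments": "-0.008 0.004 0 0;0 0 -0.006 0;0 0 -0.006 0;0 0 -0.006 0;0 0 -0.006 0;0 0 -0.006 0"
}}

```text
clock: 17.6
position: [0.4583, -0.0145, 0.1409]
ee_rot: [0.519, -0.481, -0.51, -0.488]
ft_force: [-0.0, -0.1, 0.3]
grip_width: 0.001
```

```bash
python3 - <<'E'
from h import *
q=fp(0,extra=.02);plan([*q,.135],3.5)
c,T,o=wrist();cv2.imwrite("pics/w12.png",c["img"])
E
```

```text
clk 17.60 pos [ 0.4583 -0.0145  0.1409] yaw 3.44 tilt -1.000  tool-disp [0.0058 0.0021 0.0342] F [-0.03 -0.12  0.35] M [-0.01 -0.05  0.01] w 0.001
 turn about tool x (rad): -0.0010
```

View pics/w12.png

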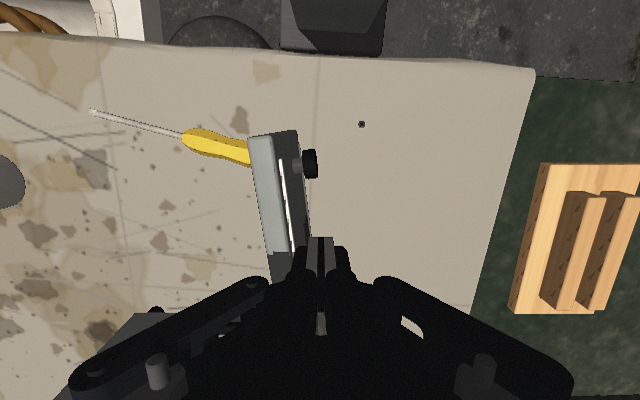

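Emit:
{"fn": "play_rows", "kwargs": {
  "increments": "0.003 0 -0.006 0;0.002 0 -0.006 0;0 0 -0.006 0;0 -0.001 -0.006 0;0 -0.001 -0.006 0;0 -0.001 -0.006 0;0 -0.002 -0.006 0;0 -0.002 -0.006 0;0 -0.002 -0.006 0;0 -0.003 -0.006 0"
}}

```text
clock: 18.65
position: [0.4749, -0.0797, 0.1353]
ee_rot: [0.519, -0.482, -0.51, -0.488]
ft_force: [-0.1, -0.2, 0.0]
grip_width: -0.001
```

```bash
python3 - <<'E'
from h import *
plan([*fp(45),.135],3.5)
print(get_obs()["joint_pos"].round(3))
c,T,o=wrist();cv2.imwrite("pics/w13.png",c["img"])
steps([fp(k) for k in range(40,91,5)])
E
```

```text
clk 18.65 pos [ 0.4749 -0.0797  0.1353] yaw 3.39 tilt -1.000  tool-disp [ 0.0004 -0.0033 -0.0083] F [-0.14 -0.15  0.02] M [0.   0.05 0.04] w -0.001
 turn about tool x (rad): -0.0019
[ 0.86   0.18  -0.843  1.934  0.153  1.076  1.584]
0.0027 0.0022 [ 0.4725 -0.0789]
-0.0056 -0.0093 [ 0.4787 -0.0878]
-0.0066 -0.0088 [ 0.4858 -0.0962]
-0.0074 -0.0083 [ 0.4937 -0.1041]
-0.0083 -0.0076 [ 0.5023 -0.1112]
-0.0090 -0.0069 [ 0.5118 -0.1176]
-0.0097 -0.0061 [ 0.5218 -0.1231]
-0.0104 -0.0051 [ 0.5325 -0.1276]
-0.0109 -0.0042 [ 0.5436 -0.1311]
-0.0113 -0.0031 [ 0.5551 -0.1336]
-0.0117 -0.0020 [ 0.5669 -0.1349]
```

View pics/w13.png

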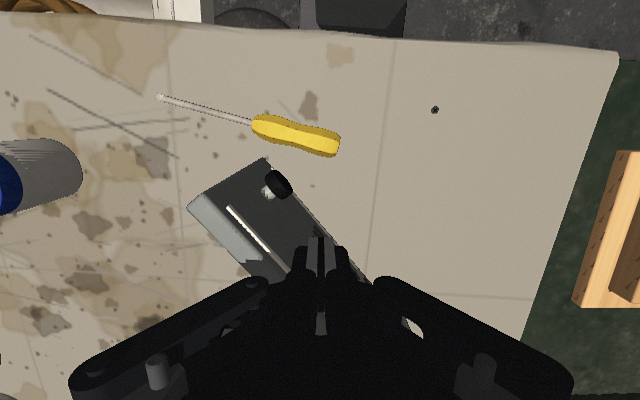

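Emit:
{"fn": "play_rows", "kwargs": {
  "increments": "0 -0.002 -0.005 0;0 -0.003 -0.005 0;0 -0.003 -0.0045 0;0 -0.0035 -0.0045 0;0 -0.004 -0.004 0;0 -0.004 -0.004 0;0 -0.004 -0.004 0;0 -0.0045 -0.004 0;0 -0.0045 -0.0035 0;0 -0.005 -0.003 0"
}}

```text
clock: 19.7
position: [0.5185, -0.1232, 0.1358]
ee_rot: [0.519, -0.482, -0.51, -0.489]
ft_force: [0.4, 0.8, 0.1]
grip_width: -0.002
```

```bash
python3 - <<'E'
from h import *
plan([*fp(70),.135],3.5)
c,T,o=wrist();cv2.imwrite("pics/w14.png",c["img"])
c=camera("side");crop(c["img"],230,130,380,250,5,"s14.png")
steps([fp(k) for k in range(65,91,5)])
E
```

```text
clk 19.70 pos [ 0.5185 -0.1232  0.1358] yaw 3.34 tilt -1.000  tool-disp [ 0.0009 -0.0033 -0.    ] F [0.37 0.8  0.06] M [-0.    0.04 -0.04] w -0.002
 turn about tool x (rad): -0.0028
0.0067 0.0061 [ 0.5118 -0.1176]
-0.0097 -0.0061 [ 0.5218 -0.1231]
-0.0104 -0.0052 [ 0.5325 -0.1276]
-0.0109 -0.0042 [ 0.5436 -0.1311]
-0.0113 -0.0031 [ 0.5551 -0.1336]
-0.0117 -0.0020 [ 0.5669 -0.1349]
```

View pics/w14.png

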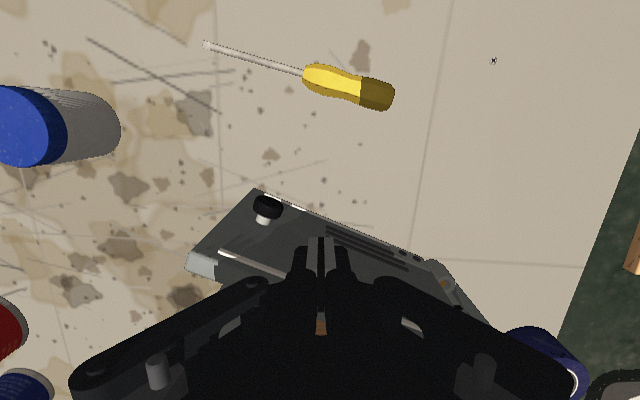

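View pics/s14.png

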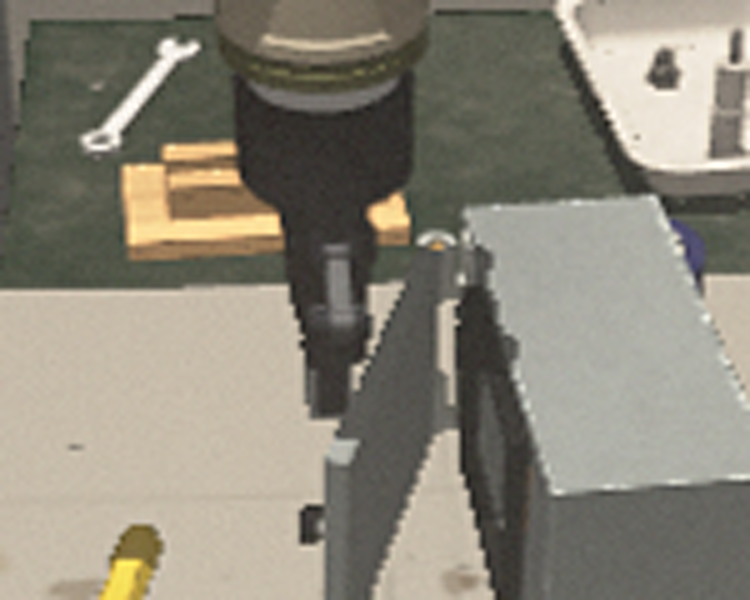

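Emit:
{"fn": "play_rows", "kwargs": {
  "increments": "0 -0.005 -0.003 0;0 -0.005 -0.003 0;0 -0.005 -0.002 0;0 -0.005 -0.002 0;0 -0.005 -0.002 0;0 -0.005 -0.001 0"
}}

```text
clock: 20.4
position: [0.5516, -0.1352, 0.1363]
ee_rot: [0.518, -0.482, -0.51, -0.489]
ft_force: [0.8, 0.3, -0.0]
grip_width: 0.003
```

```bash
python3 - <<'E'
from h import *
plan([*fp(90),.135],3.5)
c=camera("side");crop(c["img"],230,130,380,250,5,"s15.png")
E
```

```text
clk 20.40 pos [ 0.5516 -0.1352  0.1363] yaw 3.34 tilt -1.000  tool-disp [ 0.0015 -0.0153 -0.0006] F [ 0.76  0.26 -0.03] M [-0.02  0.02  0.  ] w 0.003
 turn about tool x (rad): -0.0028
```

View pics/s15.png

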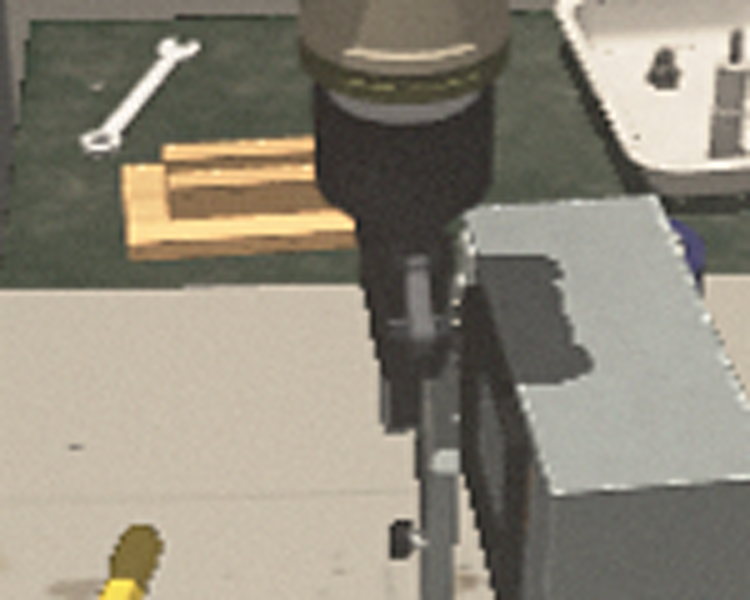

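Nearly shut; finishing in small rows.

Emit:
{"fn": "play_rows", "kwargs": {
  "increments": "0 -0.003 0 0;0 -0.003 0 0;0 -0.002 0 0;0 -0.002 0 0"
}}

```text
clock: 20.85
position: [0.5629, -0.1344, 0.1364]
ee_rot: [0.519, -0.482, -0.51, -0.489]
ft_force: [0.0, -0.7, -0.8]
grip_width: -0.001
```

Emit:
{"fn": "play_rows", "kwargs": {
  "increments": "0 -0.002 0 0;0 -0.002 0 0"
}}

```text
clock: 21.05
position: [0.5672, -0.1341, 0.1365]
ee_rot: [0.519, -0.482, -0.51, -0.489]
ft_force: [-0.5, -0.2, 0.6]
grip_width: 0.003
```

```bash
python3 - <<'E'
from h import *
plan([*fp(90),.135],3.5)
c=camera("side");crop(c["img"],230,130,380,250,5,"s16.png")
E
```

```text
clk 21.05 pos [ 0.5672 -0.1341  0.1365] yaw 3.36 tilt -1.000  tool-disp [ 0.0015  0.0004 -0.0008] F [-0.5  -0.19  0.59] M [-0.06  0.05  0.  ] w 0.003
 turn about tool x (rad): -0.0024
```

View pics/s16.png

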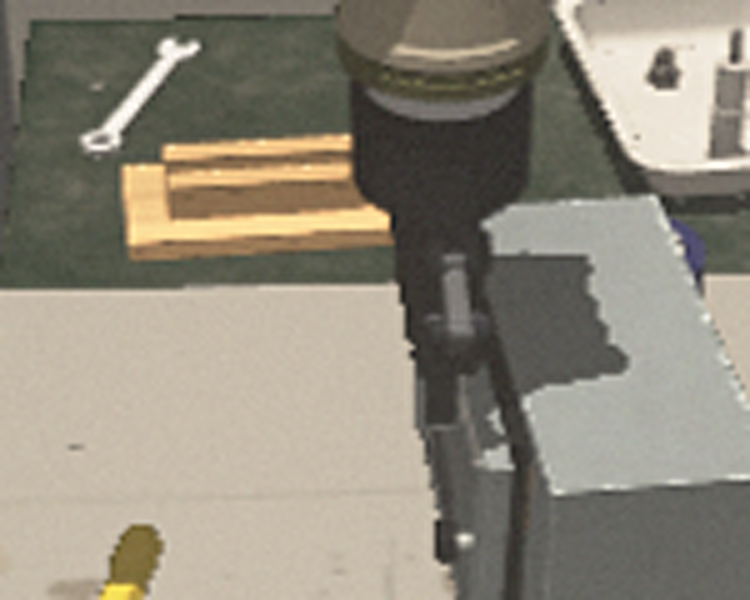

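Emit:
{"fn": "play_rows", "kwargs": {
  "increments": "0 -0.001 0 0;0 -0.001 0 0"
}}

```text
clock: 21.3
position: [0.5688, -0.134, 0.1362]
ee_rot: [0.518, -0.482, -0.511, -0.488]
ft_force: [-7.6, 0.4, 3.8]
grip_width: -0.003
```

Emit:
{"fn": "play_rows", "kwargs": {
  "increments": "0 -0.001 0 0;0 -0.001 0 0"
}}

```text
clock: 21.5
position: [0.5688, -0.134, 0.136]
ee_rot: [0.517, -0.483, -0.512, -0.487]
ft_force: [-7.0, 0.4, 3.6]
grip_width: -0.004
```

```bash
python3 - <<'E'
from h import *
plan([*fp(90),.135],3.5)
c=camera("top");crop(c["img"],280,120,400,210,6,"t17.png")
c,T,o=wrist();cv2.imwrite("pics/w17.png",c["img"])
E
```

```text
clk 21.50 pos [ 0.5688 -0.134   0.136 ] yaw 3.34 tilt -1.000  tool-disp [ 0.001   0.002  -0.0008] F [-7.03  0.41  3.56] M [-0.01  1.44  0.02] w -0.004
 turn about tool x (rad): -0.0027
```

View pics/w17.png

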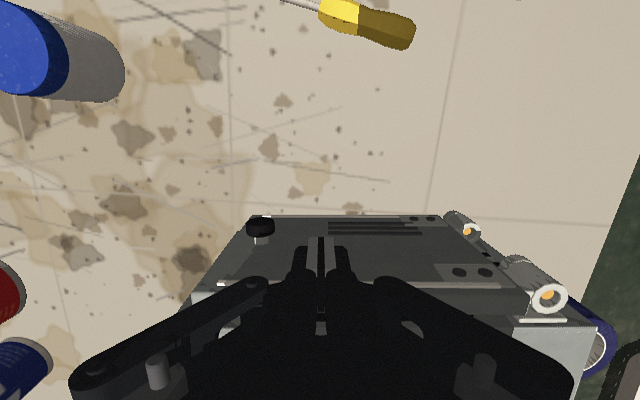

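Emit:
{"fn": "play_rows", "kwargs": {
  "increments": "0 0.003 0 0;0 0.008 0 0;0 0.012 0 0;0 0.015 0 0;0 0.015 0 0;-0.02 0.015 0 0;-0.03 0.015 0 0;-0.03 0.015 0 0;-0.03 0 0 0;-0.02 0 0 0;0 0 0 0;0 0 0 0"
}}

```text
clock: 22.8
position: [0.4618, -0.1395, 0.2684]
ee_rot: [0.518, -0.484, -0.51, -0.487]
ft_force: [-0.7, 0.4, -0.7]
grip_width: 0.002
```

```bash
python3 - <<'E'
from h import *
plan([*fp(90),.135],3.5)
c=camera("top");crop(c["img"],280,120,400,210,6,"t18.png")
c=camera("side");crop(c["img"],270,150,400,280,5,"s18.png")
c,T,o=wrist();cv2.imwrite("pics/w18.png",c["img"])
E
```

```text
clk 22.80 pos [ 0.4618 -0.1395  0.2684] yaw 3.27 tilt -1.000  tool-disp [ 0.1345 -0.1037 -0.0008] F [-0.66  0.37 -0.72] M [-0.04 -0.02  0.03] w 0.002
 turn about tool x (rad): -0.0040
```

View pics/s18.png

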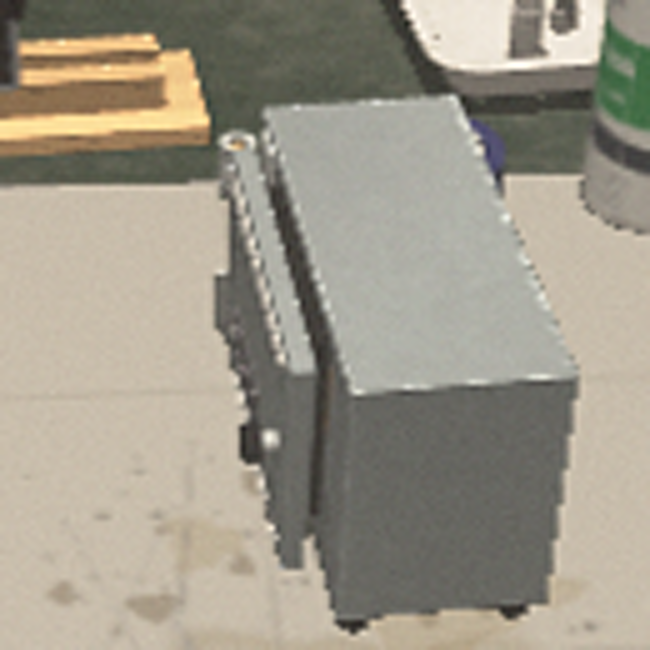

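View pics/w18.png

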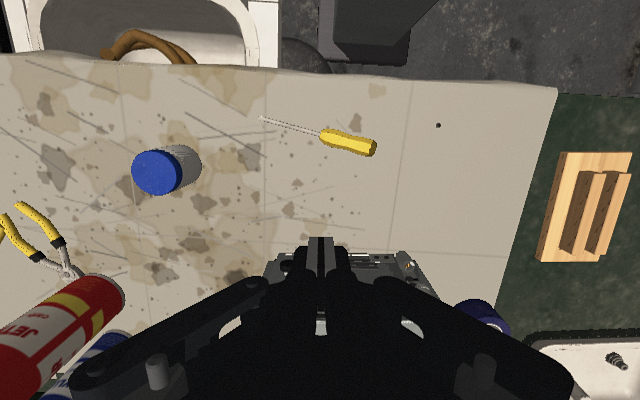

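View pics/t18.png

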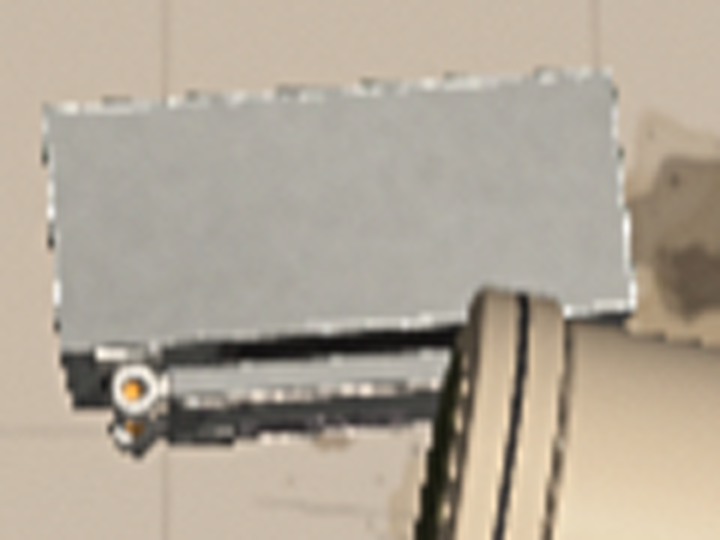

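```bash
python3 - <<'E'
from h import *
s=camera("side");S=lambda x,y,z:onz(s,270+x/5-.4,150+y/5-.4,z)
hd=lambda a,b:np.degrees(np.arctan2(*(b-a)[1::-1]))
A,B=S(236,165,.155),S(288,371,.151);print("outer",A,B,hd(A,B))
A,B=S(262,158,.155),S(318,366,.151);print("inner",A,B,hd(A,B))
A,B=S(265,110,.15),S(350,392,.15);print("cab",A,B,hd(A,B))
t=camera("top");Q=lambda x,y,z:onz(t,280+x/6-.4,120+y/6-.4,z)
A,B=Q(180,402,.155),Q(435,386,.152);print("top outer",A,B,hd(A,B))
A,B=Q(62,348,.15),Q(632,310,.15);print("top cab",A,B,hd(A,B))
o=get_obs();c=np.array([np.cos(np.radians(3.5)),np.sin(np.radians(3.5))]);print(o["position"])
print("low sock-> z", )
E
```

```text
outer [ 0.57366224 -0.04697041  0.155     ] [ 0.58219534 -0.2010208   0.151     ] -86.82953404425471
inner [ 0.586733   -0.04150585  0.155     ] [ 0.5954029  -0.19833975  0.151     ] -86.83586517210715
cab [0.59348914 0.00974477 0.15      ] [ 0.60703359 -0.21543483  0.15      ] -86.55783299657854
top outer [ 0.57007988 -0.03415063  0.155     ] [ 0.57595574 -0.13427639  0.152     ] -86.64146272131651
top cab [0.592985   0.01195362 0.15      ] [ 0.60610049 -0.21338688  0.15      ] -86.66897224796926
[ 0.46170311 -0.13928692  0.26763263]
low sock-> z
```

Emit:
{"fn": "play_rows", "kwargs": {
  "increments": "-0.02 0 0 0;-0.02 0.01 0 0;-0.02 0.01 -0.02 0;0 0 -0.03 0;0 0 -0.03 0;0 0 -0.03 0;0 0 0 0;0 0 0 0;0 0 0 0"
}}

```text
clock: 23.95
position: [0.4464, -0.252, 0.3238]
ee_rot: [-0.515, 0.483, 0.516, 0.486]
ft_force: [1.2, 0.6, 0.2]
grip_width: 0.001
```

```bash
python3 - <<'E'
from h import *
a=camera("top")["img"][120:270,270:450];b=camera("side")["img"][150:300,240:420]
cv2.imwrite("pics/end.png",cv2.resize(np.hstack([a,b]),None,fx=2.2,fy=2.2,interpolation=cv2.INTER_CUBIC))
E
```

```text
(no output)
```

View pics/end.png

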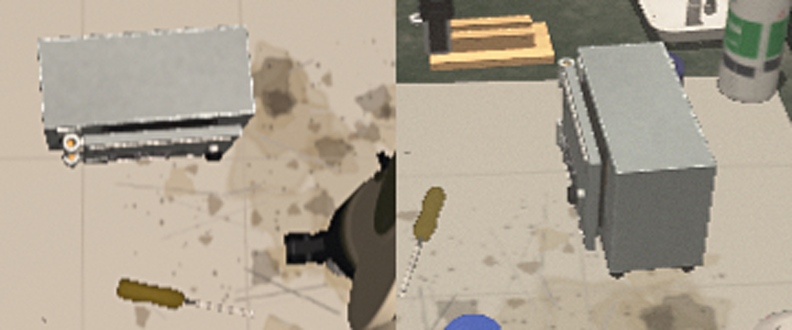

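The door is shut and parallel to the cabinet front, and the arm is clear of it.

```bash
python3 -c "
from workcell import workorder
print(workorder.hand_in())"
```

```text
the job is handed in; nothing more can be done
None
```

The door is hung on both pins and shut against the seal, and the job is handed in at about 24 s of the 64 s allowed. `hand_in` gave no verdict.

- **Hanging:** I lifted the door out of the stand by its top edge and hung it about 90° open. The first try touched the edge of a pin (about 3 N sideways, 4 N up). I shifted about 1 mm and it went down freely until it met the shoulders at the expected height. The side picture showed both barrels on their shoulders.
- **Letting go:** I opened the gripper and lifted away, and the door stayed hung and open.
- **Shutting:** I pushed the outer face with the closed fingertips until it stopped at about 7 N on the seal, then backed off.
- **Last checks:**
  - The leaf is parallel to the cabinet front within about 0.3°, in both the top and side views.
  - The arm touches nothing.
  - The screwdriver, pot and tape roll look undisturbed by eye; I did not re-measure them.
  - Contact forces read at the end of each move stayed under 9 N; I did not see the values in between.
- **Disagreement:** The cameras differed by up to about 3 mm on where the pins and socket were, so contact force settled the final position.

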